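Slide the parts cabinet back into its row

ROBOT

A 7-joint arm with a two-finger parallel gripper is mounted at the origin on the work surface. World frame = base frame: x ahead of the robot, y to its left, z up, the work surface at z = 0. Lengths are in mm, angles in rad, forces in N, time in s.
With the tool pointing down it reaches from about 350 to 900 mm from the base axis. Payload 7.2 kg.
Tool frame: the origin (TCP) lies at the very end of the fingers, on their centre line; the grasp point (between the pads) lies 19 mm behind it (arm.tcp_to_grasp is the distance from the TCP to the grasp point, in mm); z points along the fingers, y is the line along which they close (so a half turn about z gives the same grasp; the last joint's range is limited). The gripper opens to 85 mm and grips with 20 to 120 N. Pads are 22 mm wide; open, the fingers measure 114 mm over their backs; the gripper's body (76 mm by 85 mm) begins 54 mm behind the grasp point. The pads swing forward as they close: fully open they stand 13 mm farther back than shut.
Start: joints at [-1.332, 0.411, -0.013, 1.596, 0.006, 1.134, -0.082], TCP at [188.765, 595.816, 231.297] pointing down, gripper open.
Joint ranges: [-2.95, 2.95], [-0.29, 1.99], [-1.47, 1.44], [0.14, 2.54], [-1.03, 4.17], [0.13, 1.85], [-2.86, 2.86]. Speed limits (rad/s): [2.39, 2.39, 3.01, 3.01, 3.14, 3.14, 3.14].

INTERFACE

Orientations are given as a unit quaternion [w, x, y, z].
In Python, from rig import status, imaging, close_job, arm gives the robot as it stands.
- The arm moves only by the tool jog_arm, never from a script. Its argument "plan" is one flat list of numbers, 6 for each row, row after row: the shift along the world's x, y, z in mm, then the turn, a rotation vector about the world's x, y, z in rad. In form: [tx, ty, tz, ax, ay, az, tx, ty, tz, ax, ay, az, ...]. A call has 1 to 8 rows; each row is the pose to reach, as a shift and turn from the pose commanded when the call began; what a row does not reach only later rows make up. A row lasts 1/12 s, in which the tool goes at most 41.7 mm and 7.16 degrees, less where a joint would pass 70% of its speed; a pose out of reach is approached as far as the arm can. A call with a gripper value outside its range is refused whole. "claw" is the closure in counts, from 0 (fully open) to 255 (shut), set as the call begins (left out, the last holds). The fingers move at their own pace and stop on an object; "force" is the grip in N (left out, the last holds). Time passes only in rows, so rows that repeat a pose let the fingers close. It gives the time, the measured TCP pose, the force, the opening and the grip force at its end, in the units of the state.
- status.state(): the state, without advancing time (a new reading comes with each control period).
- imaging.snapshot(name): name is "scene" or "top" or "wrist"; returns the picture (420x560x3 uint8, blue, green, red); there is no depth.
- imaging.camera_info(name): a dict with "fx", "fy", "cx", "cy" (pixels), "R" (3x3) and "t" (3): a world point X has camera coordinates R X + t. Camera axes: x right, y down, z forward; pixel columns grow to the right and rows downward; lengths in mm; the calibration is good to about 2 mm. A picture is of the moment at which its call begins: read the wrist's pose just before it. camera_info takes no time and is no camera call; for the wrist camera it gives the pose at the moment of the call.
- close_job(): hands the job in; it is judged then, once.
The state is a dict: "time": time; "joints": joint angles; "qd": joint speeds; "joint_torque": joint torques, N m; "tool_pos": TCP position; "orientation": TCP orientation; "wrist_force": force on the tool from outside, world axes, zero at the start; "wrist_torque": the same for the moment, N m; "finger_gap": opening from 0.0 (shut) to 1.0 (fully open); "grip_force": force on a finger pad.
Only numpy, scipy, OpenCV 4.12 (cv2) and the standard library are available. Lean on these libraries where they do the work, as an engineer would, in place of code of your own. Each camera call takes 0.05 s, during which the arm holds its last target. There are 200 camera calls.

TASK

The middle parts cabinet has been pulled out onto the bench: push it back into the gap between its two neighbours, squarely and fully home against the wooden rail at the back, then take the hand away. It is heavy and tall, so push only low down on its pine base board, never on the drawer housing, and let it slide flat on the bench without rocking or lifting. The solder reel must stay standing on top of it, and the iron stand, the bottle and the pliers stay where they are.

Things in the scene. Friction and masses are not known exactly. Their poses are not given: they have to be found in the camera images.
- cabinet: loose parts cabinet: steel drawer housing on a pine base board, 1.5 to 2.7 kg, friction on the bench 0.5 to 0.7. Origin: centre of the board's underside. Board 130 mm deep (x) by 210 mm wide (y) by 45 mm high, standing on the bench; any of its upright faces may be pushed. x axis: from the drawer side to its back; z up. At home its axes are parallel to the row's
- drawers: housing on that board, rigid with it (drawers do not open), not to be pushed: 96 mm deep, 150 mm wide, 195 mm high, from 45 to 240 mm above the bench. Flush with the board's back, so the board stands out as a low ledge 34 mm in front and 30 mm at each side. Origin: centre of its underside
- back_left (a point): point on the base board's back left upright edge (its +x, +y corner), 20 mm above the bench
- back_right (a point): point on the base board's back right upright edge (its +x, -y corner), 20 mm above the bench
- front_foot (a point): middle of the base board's front face, 20 mm above the bench
- cabinet_top (a point): centre of the housing's flat top, 240 mm above the bench
- row: screwed to the bench: a wooden rail 45 mm high, 680 mm long (y), and against it two neighbours like the loose cabinet (same sizes). Origin: on the bench in the middle of the empty place between them, where the loose cabinet's origin lies when home. x: towards the rail, away from the robot; y: left. Rail's front face at x = 65 mm; neighbours' boards: fronts at x = -65 mm, gap y -123 to 123 mm
- reel: small solder reel, 57 mm across and 50 mm high, standing upright on the loose cabinet's top. Origin: centre of its underside
- iron_stand: soldering-iron stand with a black base 130 by 80 mm, a spring holder and an iron, up to about 220 mm high, standing on the bench to the left of the work. Origin: centre of its underside
- cleaner: white bottle 48 mm across and 130 mm high, on the bench to the left of the work. Origin: centre of its underside
- pliers: pliers with black handles, 170 mm long and 16 mm high, lying on the bench to the right of the work. Origin: on the bench under the pivot
Not all that is in view belongs to the job. What is shaped like the cabinet but pink is not meant.

How it is judged:
By the outcome, as a careful person would: the job done as asked, in the order asked, and still so for the second after the job is handed in, with the robot touching nothing.
It also fails if it takes over 69 s, if anything falls off the work surface, if the arm or the gripper's body presses on something with over 40 N, if the wrist force passes 120 N, or if a joint passes its speed limit or range.

## Working session

There is one attempt and no reset: what is moved stays moved. The work goes in short steps, Python scripts to look and compute and a tool call to move; the robot and the scene stay as the last step left them, time stands still between calls to the robot, and variables do not carry over. Pictures are saved under pics/ and viewed, at most 10 in all, crops included, and the job is handed in when it is done.

Besides the shell and the picture viewer there is one more tool, called as name(argument=value, ...) on one line, values as JSON. jog_arm: Moves the arm, as the interface text tells. Its arguments: {"type":"object","properties":{"plan":{"type":"array","items":{"type":"number"}},"claw":{"type":"number"},"force":{"type":"number"}},"required":["plan"]}

```bash
mkdir -p pics; ls; python3 - <<'E'
from rig import status, imaging
import cv2,json
for n in("scene","top"):
    cv2.imwrite(f"pics/{n}0.png",imaging.snapshot(n))
    c=imaging.camera_info(n);print(n,c)
s=status.state();print(s)
E
```

```text
pics
scene {'fx': 434.1076498625382, 'fy': 434.1076498625382, 'cx': 273.35088891093955, 'cy': 210.7688973427378, 'R': array([[-0.97455685, -0.22399922, -0.00795574],
       [-0.20993251,  0.92464209, -0.31775044],
       [ 0.07853206, -0.3079957 , -0.948141  ]]), 't': array([ 540.57552365,  142.97017388, 1207.20033304])}
top {'fx': 472.6022945047038, 'fy': 472.6022945047038, 'cx': 284.1214799198565, 'cy': 208.1148906325174, 'R': array([[ 0.01776295, -0.99963237, -0.02048422],
       [-0.98318296, -0.01373899, -0.18210577],
       [ 0.18175739,  0.02337447, -0.98306556]]), 't': array([  32.79504077,  549.31601538, 1372.95517093])}
{'time': 0.1, 'joints': array([-1.33221821,  0.41182102, -0.01270904,  1.59693609,  0.0055985 ,
        1.13430623, -0.08219171]), 'qd': array([-1.77127962e-03, -2.03554018e-03, -2.61283708e-05, -1.31452971e-03,
        6.81819850e-04,  6.47886450e-04, -1.74167926e-03]), 'joint_torque': array([ 3.29966300e-03, -6.01825476e+01,  6.84621781e-01, -3.00085545e+01,
        1.41090323e-02,  6.39538033e-03, -5.49132494e-05]), 'tool_pos': array([188.64809599, 595.39284298, 230.54642022]), 'orientation': array([-5.94391084e-05,  1.52773896e-01,  9.88260908e-01, -7.15083953e-04]), 'wrist_force': array([0.00487529, 0.27227184, 0.28463578]), 'wrist_torque': array([ 0.04206235, -0.01600714, -0.01708687]), 'grip_force': 0.0, 'finger_gap': 1.0008957795025422}
```

View pics/scene0.png

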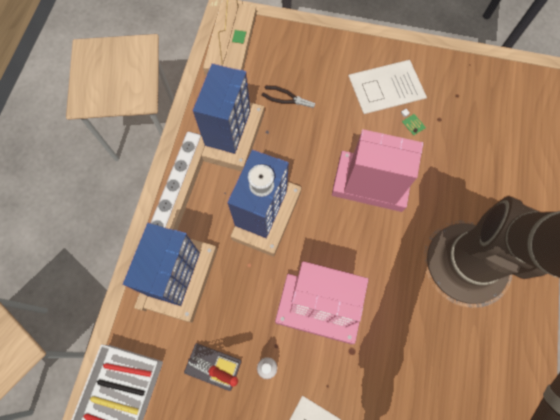

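View pics/top0.png

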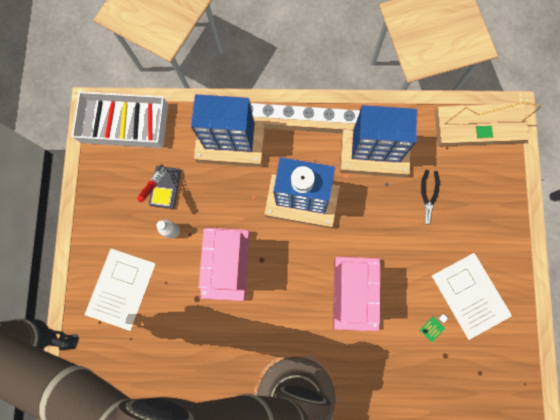

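The scene picture shows the navy cabinet carrying the reel at (262,195), the neighbours at (224,110) and (165,265), and pink decoys at (385,170) and (325,300). In the top view, the candidates are navy with reel (302,195), the screwed-down neighbours (224,128) and (383,137), and the pink ones (224,265) and (357,293). I choose (302,195), which is loose, carries the reel and stands in front of the gap. Next is a close crop to check it.

```bash
python3 - <<'E'
import cv2
im=cv2.imread("pics/top0.png")[85:245,185:425]
cv2.imwrite("pics/crop1.png",cv2.resize(im,None,fx=3.3333,fy=3.3333,interpolation=cv2.INTER_CUBIC))
E
```

```text
(no output)
```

View pics/crop1.png

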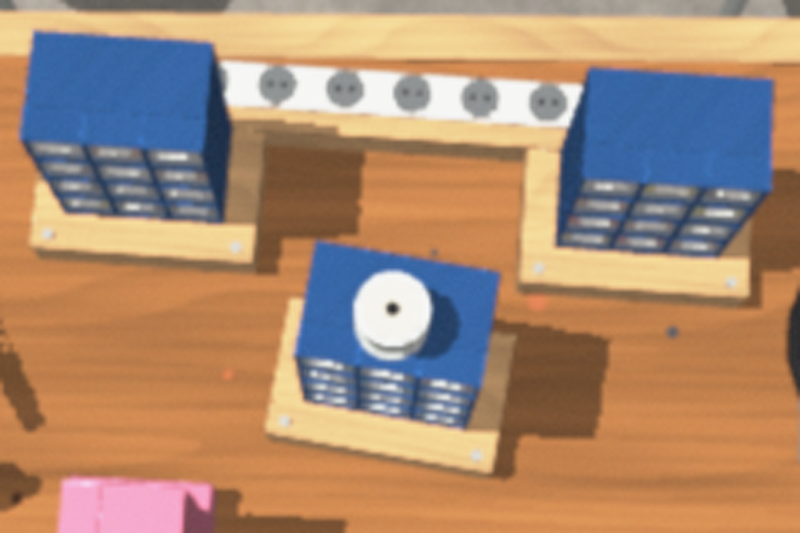

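The crop shows the navy cabinet with the reel. Its board's front top edge runs (267,432)–(492,470), and the back corners are at (291,298) and (516,337). The neighbours' board front inner corners are at (254,262) and (520,284).

```bash
cat > h.py <<'E'
import numpy as np
from rig import imaging
def ray(n,px,z,c=None):
    c=c or imaging.camera_info(n);R=np.array(c["R"]);t=np.array(c["t"])
    o=-R.T@t;d=R.T@np.array([(px[0]-c["cx"])/c["fx"],(px[1]-c["cy"])/c["fy"],1])
    return (o+d*(z-o[2])/d[2])
def proj(n,X,c=None):
    c=c or imaging.camera_info(n);p=np.array(c["R"])@np.array(X)+c["t"]
    return np.array([c["fx"]*p[0]/p[2]+c["cx"],c["fy"]*p[1]/p[2]+c["cy"]])
E
python3 - <<'E'
from h import *
P=dict(FL=(267,432),FR=(492,470),BL=(291,298),BR=(516,337),nLo=(32,243),nLi=(254,262),nLb=(266,135),nRi=(520,284),nRo=(748,297),nRb=(529,148))
W={}
for k,(a,b) in P.items():
    W[k]=ray("top",(a/3.3333+185,b/3.3333+85),45)[:2];print(k,W[k].round(1))
ang=lambda a,b:np.degrees(np.arctan2(*(lambda d:(d[0],-d[1]))(W[b]-W[a])))
for a,b in(("FL","FR"),("BL","BR"),("nLo","nLi"),("nRi","nRo"),("nLi","nRi"),("nLo","nRo"),("nLb","nRb")):print(a,b,np.linalg.norm(W[a]-W[b]).round(1),ang(a,b).round(2))
for a,b in(("FL","BL"),("FR","BR"),("nLi","nLb"),("nRi","nRb")):
    d=W[b]-W[a];print(a,b,np.linalg.norm(d).round(1),np.degrees(np.arctan2(d[1],d[0])).round(2))
print("cab",sum(W[k] for k in("FL","FR","BL","BR"))/4)
print("row front mid",(W["nLi"]+W["nRi"])/2)
E
```

```text
FL [529.1  98.7]
FR [ 497.3 -104.7]
BL [654.4  79.8]
BR [ 620.3 -126.6]
nLo [704.1 321.9]
nLi [688.3 114.8]
nLb [811.8 106.8]
nRi [ 670.3 -130.5]
nRo [ 660.6 -338.5]
nRb [ 801.5 -139.4]
FL FR 205.9 -8.88
BL BR 209.2 -9.39
nLo nLi 207.7 -4.37
nRi nRo 208.2 -2.68
nLi nRi 245.9 -4.2
nLo nRo 661.8 -3.77
nLb nRb 246.4 -2.39
FL BL 126.8 -8.6
FR BR 124.9 -10.13
nLi nLb 123.8 -3.7
nRi nRb 131.5 -3.89
cab [575.27857555 -13.18938781]
row front mid [679.30887178  -7.85066981]
```

```bash
python3 - <<'E'
from h import *
import cv2
for n in("top","scene"):
    im=cv2.imread(f"pics/{n}0.png");b,g,r=[im[...,i].astype(int) for i in range(3)]
    m=((r-g>60)&(b-g>15)).astype(np.uint8)
    for c in cv2.findContours(m,0,2)[0]:
        if cv2.contourArea(c)<300: continue
        p=cv2.approxPolyDP(cv2.convexHull(c),3,True)[:,0]
        print(n)
        for q in p: print(q,"z0",ray(n,q,0)[:2].round(),"z45",ray(n,q,45)[:2].round(),"z240",ray(n,q,240)[:2].round())
c=imaging.camera_info("top");print(-np.array(c["R"]).T@c["t"])
# pliers
im=cv2.imread("pics/top0.png");m=(im.max(2)<60).astype(np.uint8);m[:,:410]=0;m[:160]=0;m[230:]=0
p=cv2.findNonZero(m)[:,0];print(p.min(0),p.max(0),ray("top",p.min(0),8),ray("top",p.max(0),8))
E
```

```text
top
[336 257] z0 [ 408. -119.] z45 [ 405. -115.] z240 [389. -98.]
[379 260] z0 [ 401. -249.] z45 [ 398. -241.] z240 [ 383. -207.]
[377 330] z0 [ 194. -239.] z45 [ 197. -232.] z240 [ 210. -199.]
[334 327] z0 [ 200. -112.] z45 [ 203. -108.] z240 [215. -92.]
top
[205 229] z0 [489. 287.] z45 [483. 279.] z240 [456. 241.]
[248 232] z0 [481. 153.] z45 [475. 149.] z240 [450. 129.]
[243 299] z0 [277. 162.] z45 [278. 157.] z240 [279. 137.]
[201 297] z0 [281. 290.] z45 [281. 281.] z240 [282. 243.]
scene
[303 263] z0 [446. 104.] z45 [447. 114.] z240 [449. 156.]
[366 279] z0 [268. 109.] z45 [275. 119.] z240 [307. 160.]
[353 342] z0 [275. 281.] z45 [282. 284.] z240 [313. 297.]
[276 321] z0 [484. 274.] z45 [484. 277.] z240 [480. 292.]
[288 275] z0 [480. 146.] z45 [479. 154.] z240 [476. 189.]
scene
[363 131] z0 [ 349. -342.] z45 [ 354. -315.] z240 [ 372. -200.]
[421 143] z0 [ 170. -340.] z45 [ 181. -313.] z240 [ 229. -199.]
[415 176] z0 [ 175. -227.] z45 [ 185. -205.] z240 [ 232. -109.]
[356 164] z0 [ 352. -227.] z45 [ 356. -205.] z240 [ 374. -109.]
[ 289.95086402    8.23792782 1450.41033292]
[422 171] [559 203] [ 680.84007734 -387.13592492    8.        ] [ 584.42891125 -802.13463569    8.        ]
```

jog_arm(plan=[0,0,60,0,0,0,0,0,110,0,0,0,0,0,110,0,0,0,20,-35,110,0,0,-0.1,40,-70,110,0,0,-0.2,60,-105,110,0,0,-0.3,80,-140,110,0,0,-0.4,100,-175,110,0,0,-0.5], claw=0)

```text
time: 0.77
tool_pos: [289.3, 418.8, 341.0]
orientation: [-0.0, 0.395, 0.919, -0.0]
wrist_force: [0.9, -0.4, 0.2]
finger_gap: 1.002
grip_force: 0.0
```

jog_arm(plan=[20,-36,0,0,0,-0.1,40,-72,0,0,0,-0.2,60,-108,0,0,0,-0.3,80,-144,0,0,0,-0.4,100,-180,0,0,0,-0.5,118,-216,0,0,0,-0.6,136,-252,0,0,0,-0.7,154,-288,0,0,0,-0.83])

```text
time: 1.43
tool_pos: [443.0, 130.7, 341.3]
orientation: [-0.0, 0.73, 0.684, 0.0]
wrist_force: [1.3, 0.9, 0.0]
finger_gap: 1.001
grip_force: 0.0
```

jog_arm(plan=[17,-36,0,0,0,0,34,-72,0,0,0,0,51,-108,0,0,0,0,68,-144,0,0,0,0,85,-180,0,0,0,0,102,-216,0,0,0,0,119,-252,0,0,0,0,133,-284,0,0,0,0])

```text
time: 2.1
tool_pos: [576.3, -153.4, 340.9]
orientation: [0.0, 0.728, 0.685, -0.0]
wrist_force: [0.1, 0.3, -0.3]
finger_gap: 0.997
grip_force: 0.0
```

jog_arm(plan=[-10,-24,0,0.1,-0.007,0,-10,-24,-20,0.2,-0.013,0,-10,-24,-60,0.2,-0.013,0,-10,-24,-100,0.2,-0.013,0,-10,-24,-140,0.2,-0.013,0,-10,-24,-180,0.2,-0.013,0,-10,-24,-200,0.2,-0.013,0,-10,-24,-200,0.2,-0.013,0])

```text
time: 2.77
tool_pos: [562.7, -173.7, 136.1]
orientation: [-0.072, 0.725, 0.681, 0.071]
wrist_force: [-1.0, 1.1, 0.2]
finger_gap: 1.002
grip_force: 0.0
```

```bash
python3 - <<'E'
from rig import imaging,status
import cv2
a=imaging.snapshot("wrist");b=imaging.snapshot("top")[85:245,185:425]
cv2.imwrite("pics/w1.png",a)
E
```

```text
(no output)
```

View pics/w1.png

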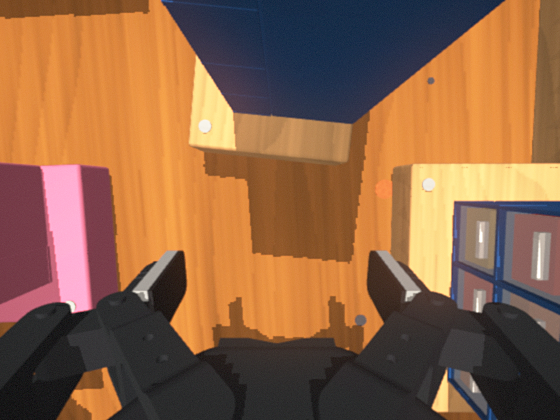

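The wrist view shows the cabinet's right board face, with its top edge running (190,147)–(350,160), straight ahead of the open fingers. The neighbour is at right (400,170) and a pink decoy at left. The camera seems to sit on the cabinet side of the hand, so I am checking how far it sticks out.

```bash
python3 - <<'E'
from h import *
from rig import status
from scipy.spatial.transform import Rotation as Ro
s=status.state();c=imaging.camera_info("wrist");o=-np.array(c["R"]).T@c["t"];q=s["orientation"]
R=Ro.from_quat([q[1],q[2],q[3],q[0]])
print(s["tool_pos"],o,"cam in tool",R.inv().apply(o-s["tool_pos"]),R.as_matrix(),s["joints"])
for p in((190,147),(350,160),(196,50),(399,190),(396,165)):print(p,ray("wrist",p,45).round(1))
E
```

```text
[ 565.58659063 -175.31007806  141.24709494] [ 567.54347101 -138.18847068  294.30048821] cam in tool [  66.89053469   -0.41673389 -142.59266114] [[ 6.02272005e-02  9.98117149e-01  1.16120984e-02]
 [ 9.78140550e-01 -6.13334021e-02  1.98693933e-01]
 [ 1.99032032e-01 -6.08514988e-04 -9.79992796e-01]] [-0.09603159  0.54298396  0.60491873  1.75964292 -0.55622767  1.07588056
  0.69608054]
(190, 147) [ 498.8 -105.    45. ]
(350, 160) [ 628.3 -123.4   45. ]
(196, 50) [509.7 -29.   45. ]
(399, 190) [ 667.4 -150.3   45. ]
(396, 165) [ 665.6 -129.7   45. ]
```

jog_arm(plan=[0,0,0,0.12,-0.008,0,0,0,-20,0.25,-0.016,0,0,0,-50,0.25,-0.016,0,0,0,-80,0.25,-0.016,0,0,0,-105,0.25,-0.016,0,0,0,-120,0.25,-0.016,0,0,0,-126,0.25,-0.016,0,0,0,-126,0.25,-0.016,0])

```text
time: 3.53
tool_pos: [566.2, -175.2, 15.6]
orientation: [-0.153, 0.71, 0.668, 0.163]
wrist_force: [0.4, -0.2, -0.3]
finger_gap: 1.003
grip_force: 0.0
```

jog_arm(plan=[0.2,3,0,0,0,0,0.4,6,0,0,0,0,0.6,9,0,0,0,0,0.8,12,0,0,0,0,1,15,0,0,0,0,1.2,18,0,0,0,0,1.4,21,0,0,0,0,1.6,24,0,0,0,0])

```text
time: 4.2
tool_pos: [567.4, -150.8, 15.4]
orientation: [-0.153, 0.71, 0.668, 0.163]
wrist_force: [-0.6, 0.6, 0.2]
finger_gap: 0.997
grip_force: 0.0
```

jog_arm(plan=[0.1,2,0,0,0,0,0.2,4,0,0,0,0,0.3,6,0,0,0,0,0.4,8,0,0,0,0,0.5,10,0,0,0,0,0.6,12,0,0,0,0,0.8,14,0,0,0,0,1,16,0,0,0,0])

```text
time: 4.87
tool_pos: [568.4, -135.0, 15.3]
orientation: [-0.153, 0.71, 0.668, 0.163]
wrist_force: [0.3, -0.3, -1.3]
finger_gap: 1.002
grip_force: 0.0
```

jog_arm(plan=[0.1,1.5,0,0,0,0,0.2,3,0,0,0,0,0.3,4.5,0,0,0,0,0.4,6,0,0,0,0,0.5,7,0,0,0,0,0.5,8,0,0,0,0,0.5,8,0,0,0,0])

```text
time: 5.45
tool_pos: [568.9, -126.9, 15.3]
orientation: [-0.153, 0.71, 0.668, 0.163]
wrist_force: [0.6, 0.5, -0.1]
finger_gap: 1.003
grip_force: 0.0
```

```bash
python3 - <<'E'
from rig import imaging,status
import cv2,numpy as np
b=imaging.snapshot("top")[85:245,185:425];a=imaging.snapshot("wrist")
b=cv2.resize(b,(800,533),interpolation=cv2.INTER_CUBIC)
cv2.imwrite("pics/t2.png",b);cv2.imwrite("pics/w2.png",a)
E
```

```text
(no output)
```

View pics/t2.png

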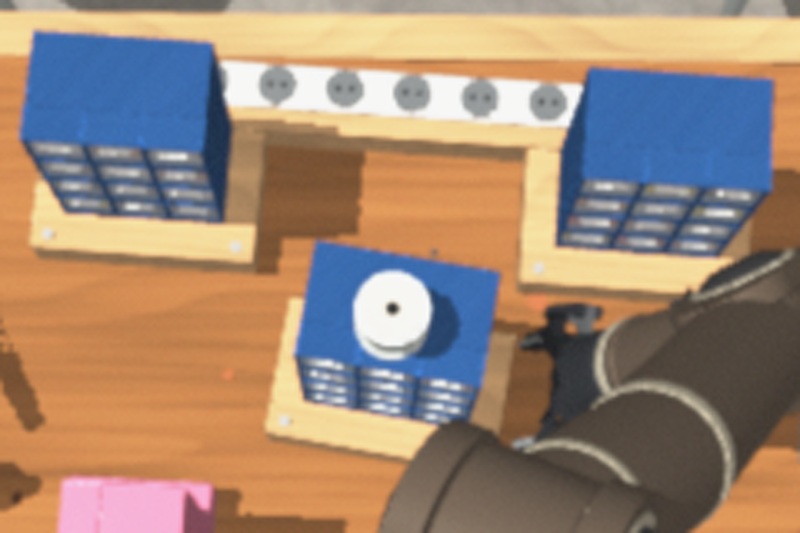

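The top view shows the cabinet not yet moved, with the fingertips just off its right board face at about (530,340). I'll lower a little and push on.

jog_arm(plan=[0,0,-4,0,0,0,0,0,-7,0,0,0,0.1,1.5,-7,0,0,0,0.2,3,-7,0,0,0,0.3,4.5,-7,0,0,0,0.4,6,-7,0,0,0,0.5,7.5,-7,0,0,0,0.6,9,-7,0,0,0])

```text
time: 6.22
tool_pos: [569.4, -121.4, 8.1]
orientation: [-0.15, 0.711, 0.667, 0.162]
wrist_force: [-0.9, -9.0, 0.0]
finger_gap: 0.997
grip_force: 4.7
```

jog_arm(plan=[0.1,1,0,0,0,0,0.2,2,0,0,0,0,0.3,3,0,0,0,0,0.4,4,0,0,0,0])

```text
time: 6.55
tool_pos: [570.6, -118.5, 8.2]
orientation: [-0.149, 0.712, 0.667, 0.162]
wrist_force: [1.7, -9.4, -2.7]
finger_gap: 1.004
grip_force: 4.6
```

jog_arm(plan=[0.1,1,0,0,0,0,0.2,2,0,0,0,0,0.2,3,0,0,0,0,0.3,4,0,0,0,0,0.3,5,0,0,0,0,0.4,6,0,0,0,0,0.5,7,0,0,0,0,0.5,8,0,0,0,0])

```text
time: 7.22
tool_pos: [571.4, -110.5, 8.2]
orientation: [-0.149, 0.712, 0.667, 0.162]
wrist_force: [2.5, -8.9, -1.8]
finger_gap: 1.0
grip_force: 4.5
```

jog_arm(plan=[0.1,1,0,0,0,0,0.1,2,0,0,0,0,0.2,3,0,0,0,0,0.2,3.5,0,0,0,0,0.2,4,0,0,0,0,0.2,4,0,0,0,0])

```text
time: 7.72
tool_pos: [571.6, -106.3, 8.1]
orientation: [-0.149, 0.712, 0.667, 0.162]
wrist_force: [2.0, -8.9, -3.1]
finger_gap: 1.0
grip_force: 4.3
```

```bash
python3 - <<'E'
from rig import imaging,status
import cv2,numpy as np
b=imaging.snapshot("top")[85:245,185:425]
b=cv2.resize(b,(800,533),interpolation=cv2.INTER_CUBIC)
cv2.imwrite("pics/t3.png",b)
E
```

```text
(no output)
```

View pics/t3.png

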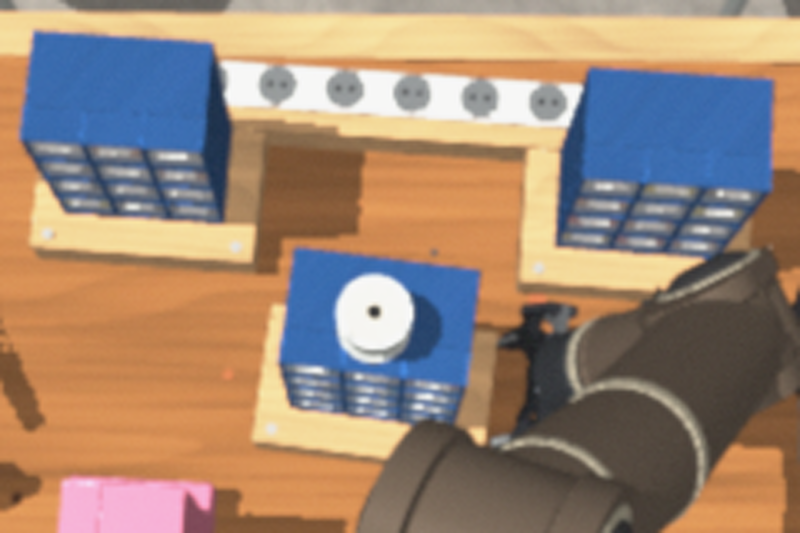

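```bash
cat >> h.py <<'E'
O=np.array([744.,-12.]);a=np.radians(-3.75);M=np.array([[np.cos(a),np.sin(a)],[-np.sin(a),np.cos(a)]])
def row(w): return M@(np.array(w)[:2]-O)
E
python3 - <<'E'
from h import *
for k,(x,y) in dict(FL=(254,442),BL=(271,308),F2=(385,458),BR=(495,332),nLi=(254,262),nLb=(266,135),nRi=(520,284)).items():
    w=ray("top",(x/3.3333+185,y/3.3333+85),45);print(k,w[:2].round(1),row(w).round(1))
E
```

```text
FL [519.7 110.3] [-231.8  107.4]
BL [644.7  98. ] [-106.2  103.2]
F2 [506.8  -8.4] [-236.9  -11.9]
BR [ 624.7 -107.5] [-112.8 -103.1]
nLi [688.3 114.8] [-63.9 122.9]
nLb [811.8 106.8] [ 59.9 123. ]
nRi [ 670.3 -130.5] [ -65.8 -123. ]
```

jog_arm(plan=[0,-20,0,0,0,0,0,-45,0,0,0,0,0,-50,40,0,0,0,0,-50,80,0,0,0,0,-50,120,0,0,0,0,-50,160,-0.12,0.008,0,0,-50,200,-0.24,0.016,0,0,-50,240,-0.36,0.024,0])

```text
time: 8.43
tool_pos: [570.6, -153.7, 251.0]
orientation: [-0.028, 0.729, 0.683, 0.032]
wrist_force: [1.5, 1.5, -0.8]
finger_gap: 0.999
grip_force: 0.0
```

jog_arm(plan=[0,0,40,-0.09,0.006,0,0,0,80,-0.09,0.006,0,0,0,90,-0.09,0.006,0,0,0,90,-0.09,0.006,0])

```text
time: 8.77
tool_pos: [572.0, -151.7, 342.3]
orientation: [0.002, 0.728, 0.686, 0.002]
wrist_force: [0.4, -0.6, -0.3]
finger_gap: 1.002
grip_force: 0.0
```

jog_arm(plan=[-20,10,0,0,0,0.12,-40,30,0,0,0,0.24,-60,55,0,0,0,0.36,-80,80,0,0,0,0.48,-100,105,0,0,0,0.6,-115,130,0,0,0,0.72,-117,155,0,0,0,0.84,-117,163,0,0,0,0.96])

```text
time: 9.43
tool_pos: [451.6, 14.3, 337.1]
orientation: [-0.002, 0.325, 0.946, 0.0]
wrist_force: [0.1, 0.3, 0.5]
finger_gap: 0.998
grip_force: 0.0
```

jog_arm(plan=[0,0,0,0,0,0.12,0,0,0,0,0,0.24,0,0,0,0,0,0.36,0,0,0,0,0,0.48,0,0,0,0,0,0.61,0,0,0,0,0,0.61,0,0,0,0,0,0.61])

```text
time: 10.02
tool_pos: [453.0, 10.5, 337.3]
orientation: [-0.001, 0.033, 0.999, -0.001]
wrist_force: [0.0, 0.1, 0.6]
finger_gap: 1.003
grip_force: 0.0
```

```bash
cat > st.py <<'E'
from h import *
from rig import status
from scipy.spatial.transform import Rotation as Ro
s=status.state();q=s["orientation"];m=Ro.from_quat([q[1],q[2],q[3],q[0]]).as_matrix()
print(s["time"],s["tool_pos"].round(1),"row",row(s["tool_pos"]).round(1));print("toolx",m[:,0].round(3),"y",m[:,1].round(3),"yaw of y-line deg",np.degrees(np.arctan2(-m[0,1],m[1,1])).round(2),"z",m[:,2].round(3),s["joints"].round(2))
E
python3 st.py
```

```text
10.0167 [453.   10.5 337.3] row [-291.9    3.4]
toolx [-0.998  0.066  0.002] y [ 0.066  0.998 -0.001] yaw of y-line deg -3.79 z [-0.002 -0.001 -1.   ] [-0.62  0.01  0.5   1.85 -0.    1.28  1.39]
```

jog_arm(plan=[0,-4,-20,-0.007,-0.1,0,0,-4,-60,-0.013,-0.2,0,0,-4,-100,-0.02,-0.3,0,0,-4,-140,-0.02,-0.3,0,0,-4,-180,-0.02,-0.3,0,0,-4,-220,-0.02,-0.3,0,0,-4,-250,-0.02,-0.3,0,0,-4,-260,-0.02,-0.3,0])

```text
time: 10.68
tool_pos: [450.1, 5.8, 73.5]
orientation: [0.146, 0.033, 0.989, -0.007]
wrist_force: [-1.2, 0.1, -0.9]
finger_gap: 1.004
grip_force: 0.0
```

jog_arm(plan=[0,0,-20,0,0,0,0,0,-40,0,0,0,0,0,-55,0,0,0,0,0,-65,0,0,0,0,0,-67,0,0,0,0,0,-67,0,0,0,0,0,-67,0,0,0])

```text
time: 11.27
tool_pos: [456.4, 6.4, 20.3]
orientation: [0.14, 0.027, 0.99, -0.008]
wrist_force: [-0.3, 0.4, 0.7]
finger_gap: 1.002
grip_force: 0.0
```

```bash
python3 st.py
```

```text
11.2667 [456.4   6.4  20.3] row [-288.2   -0.5]
toolx [-0.959  0.05  -0.278] y [ 0.055  0.998 -0.009] yaw of y-line deg -3.17 z [ 0.277 -0.024 -0.96 ] [-0.55  0.41  0.45  2.43 -1.03  0.13  2.37]
```

jog_arm(plan=[2,0,5,0.003,0.05,0,4,0,0,0.007,0.1,0,8,0,0,0.007,0.1,0,12,-1,0,0.007,0.1,0,16,-1,0,0.007,0.1,0,20,-1,0,0.007,0.1,0,20,-1,0,0.007,0.1,0,20,-1,0,0.007,0.1,0])

```text
time: 11.93
tool_pos: [477.3, 6.2, 21.6]
orientation: [0.092, 0.032, 0.995, -0.004]
wrist_force: [0.8, 0.1, 0.3]
finger_gap: 0.999
grip_force: 0.0
```

```bash
python3 st.py
```

```text
11.9333 [477.3   6.2  21.6] row [-267.3    0.7]
toolx [-0.981  0.063 -0.184] y [ 0.064  0.998 -0.002] yaw of y-line deg -3.69 z [ 0.184 -0.014 -0.983] [-0.7   0.5   0.7   2.31 -0.89  0.37  2.24]
```

jog_arm(plan=[0,0,-4,0,0,0,0,0,-8,0,0,0,3,0,-12,0,0,0,6,0,-12,0,0,0,9,-1,-12,0,0,0,12,-1,-12,0,0,0,15,-1,-12,0,0,0,18,-1,-12,0,0,0])

```text
time: 12.6
tool_pos: [495.9, 5.3, 9.6]
orientation: [0.092, 0.031, 0.995, -0.005]
wrist_force: [0.7, -0.8, 0.8]
finger_gap: 1.005
grip_force: 0.0
```

jog_arm(plan=[2,-0.1,0,0,0,0,4,-0.3,0,0,0,0,6,-0.4,0,0,0,0,8,-0.5,0,0,0,0,10,-0.6,0,0,0,0,12,-0.8,0,0,0,0,14,-0.9,0,0,0,0,16,-1,0,0,0,0])

```text
time: 13.27
tool_pos: [506.7, 3.2, 8.2]
orientation: [0.088, 0.032, 0.996, -0.004]
wrist_force: [-15.7, -3.3, 8.2]
finger_gap: 0.999
grip_force: 7.1
```

```bash
python3 st.py
```

```text
13.2667 [506.7   3.2   8.2] row [-237.8   -0.4]
toolx [-0.982  0.064 -0.176] y [ 0.065  0.998 -0.003] yaw of y-line deg -3.75 z [ 0.176 -0.015 -0.984] [-0.65  0.57  0.67  2.24 -0.91  0.39  2.25]
```

jog_arm(plan=[2,-0.1,0,0,0,0,4,-0.3,0,0,0,0,7,-0.5,0,0,0,0,10,-0.7,0,0,0,0,13,-0.9,0,0,0,0,16,-1.1,0,0,0,0,19,-1.3,0,0,0,0,22,-1.5,0,0,0,0])

```text
time: 13.93
tool_pos: [528.1, 3.1, 8.0]
orientation: [0.088, 0.031, 0.996, -0.004]
wrist_force: [-18.1, 0.1, 10.8]
finger_gap: 1.0
grip_force: 8.4
```

jog_arm(plan=[3,-0.2,0,0,0,0,6,-0.4,0,0,0,0,9,-0.6,0,0,0,0,12,-0.8,0,0,0,0,15,-1,0,0,0,0,18,-1.2,0,0,0,0,21,-1.4,0,0,0,0,24,-1.6,0,0,0,0])

```text
time: 14.6
tool_pos: [552.1, 1.9, 7.9]
orientation: [0.087, 0.031, 0.996, -0.003]
wrist_force: [-17.5, 1.3, 11.0]
finger_gap: 1.002
grip_force: 8.4
```

```bash
python3 st.py; python3 - <<'E'
from rig import imaging
import cv2
b=imaging.snapshot("top")[85:245,185:425]
cv2.imwrite("pics/t4.png",cv2.resize(b,(800,533),interpolation=cv2.INTER_CUBIC))
E
```

```text
14.6 [552.1   1.9   7.9] row [-192.3    1.3]
toolx [-0.983  0.061 -0.174] y [ 0.062  0.998 -0.001] yaw of y-line deg -3.54 z [ 0.174 -0.012 -0.985] [-0.63  0.63  0.69  2.14 -0.89  0.46  2.23]
```

View pics/t4.png

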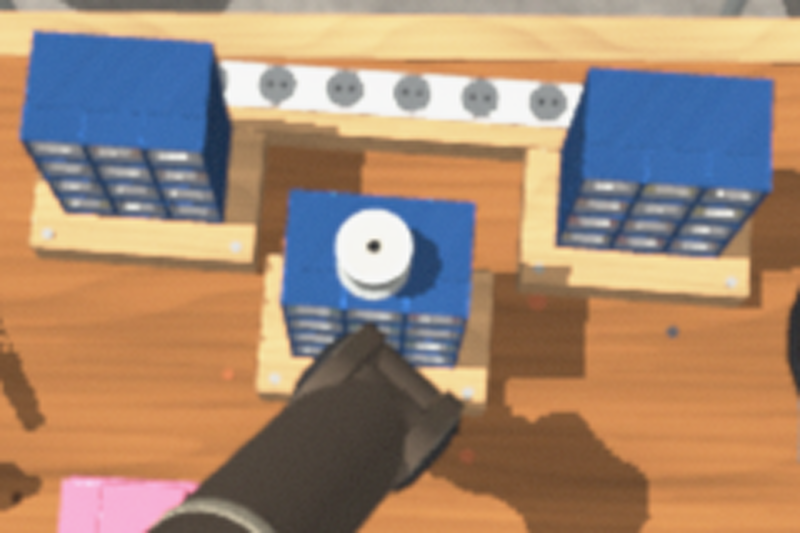

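The cabinet is now parallel to the row. Its board front runs (257,393)–(487,404) and the reel is still standing.

```bash
python3 - <<'E'
from h import *
for k,(x,y) in dict(FL=(257,393),FR=(487,404),BL=(267,258),BR=(493,273)).items():
    w=ray("top",(x/3.3333+185,y/3.3333+85),45);print(k,row(w).round(1))
E
```

```text
FL [-186.6  108.8]
FR [-180.2 -100.2]
BL [-59.1 111.2]
BR [-57.3 -97.7]
```

jog_arm(plan=[2,-0.2,0,0,0,0,5,-0.4,0,0,0,0,8,-0.6,0,0,0,0,11,-0.8,0,0,0,0,14,-1,0,0,0,0,17,-1.2,0,0,0,0,20,-1.4,0,0,0,0,23,-1.6,0,0,0,0])

```text
time: 15.32
tool_pos: [575.3, 0.3, 7.9]
orientation: [0.087, 0.031, 0.996, -0.003]
wrist_force: [-16.4, 1.1, 8.2]
finger_gap: 0.999
grip_force: 7.9
```

jog_arm(plan=[3,-0.2,0,0,0,0,6,-0.4,0,0,0,0,9,-0.6,0,0,0,0,12,-0.8,0,0,0,0,15,-1,0,0,0,0,18,-1.2,0,0,0,0,21,-1.4,0,0,0,0,24,-1.6,0,0,0,0])

```text
time: 15.98
tool_pos: [599.4, -1.3, 7.9]
orientation: [0.088, 0.031, 0.996, -0.003]
wrist_force: [-15.1, 0.5, 9.7]
finger_gap: 0.999
grip_force: 8.0
```

jog_arm(plan=[3,-0.2,0,0,0,0,6,-0.4,0,0,0,0,9,-0.6,0,0,0,0,12,-0.8,0,0,0,0,15,-1,0,0,0,0,18,-1.2,0,0,0,0,21,-1.4,0,0,0,0,24,-1.6,0,0,0,0])

```text
time: 16.65
tool_pos: [623.6, -3.0, 7.9]
orientation: [0.088, 0.031, 0.996, -0.003]
wrist_force: [-15.4, 1.7, 9.3]
finger_gap: 0.999
grip_force: 8.0
```

```bash
python3 st.py
```

```text
16.65 [623.6  -3.    7.9] row [-120.8    1.1]
toolx [-0.983  0.061 -0.175] y [ 0.062  0.998 -0.002] yaw of y-line deg -3.55 z [ 0.174 -0.012 -0.985] [-0.6   0.72  0.71  1.97 -0.86  0.57  2.18]
```

jog_arm(plan=[3,-0.2,0,0,0,0,6,-0.4,0,0,0,0,9,-0.6,0,0,0,0,12,-0.8,0,0,0,0,15,-1,0,0,0,0,18,-1.2,0,0,0,0,21,-1.4,0,0,0,0,24,-1.6,0,0,0,0])

```text
time: 17.32
tool_pos: [647.7, -4.6, 7.9]
orientation: [0.088, 0.031, 0.996, -0.004]
wrist_force: [-15.3, 1.5, 9.4]
finger_gap: 1.0
grip_force: 8.0
```

```bash
python3 st.py; python3 - <<'E'
from rig import imaging
import cv2
b=imaging.snapshot("top")[85:245,185:425]
cv2.imwrite("pics/t5.png",cv2.resize(b,(800,533),interpolation=cv2.INTER_CUBIC))
E
```

```text
17.3167 [647.7  -4.6   7.9] row [-96.6   1. ]
toolx [-0.983  0.061 -0.175] y [ 0.062  0.998 -0.002] yaw of y-line deg -3.55 z [ 0.174 -0.012 -0.985] [-0.58  0.75  0.72  1.91 -0.85  0.6   2.16]
```

View pics/t5.png

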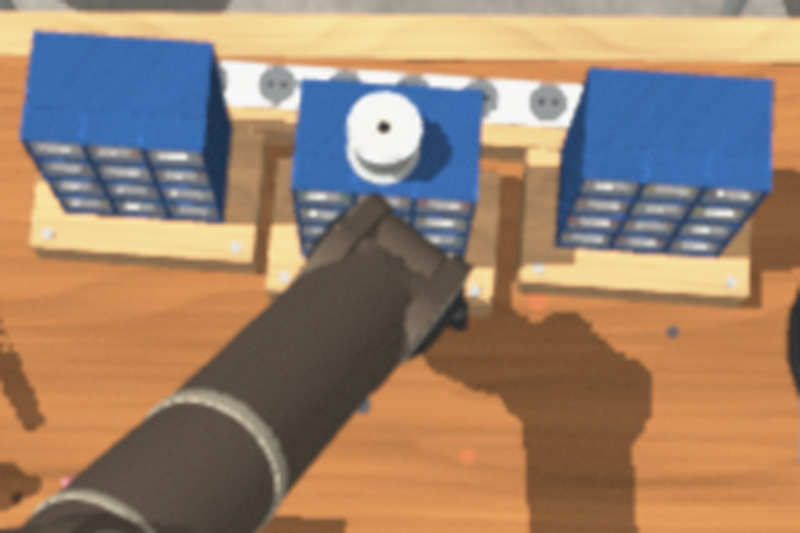

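It is entering the gap cleanly: the board's front left corner is at (266,290) and front right at about (494,303), with clearance on both sides and about 25 mm still to go.

jog_arm(plan=[2.5,-0.2,0,0,0,0,5,-0.4,0,0,0,0,7.5,-0.6,0,0,0,0,10,-0.8,0,0,0,0,12,-0.9,0,0,0,0,14,-1,0,0,0,0,16,-1.1,0,0,0,0,18,-1.2,0,0,0,0])

```text
time: 18.03
tool_pos: [665.7, -5.9, 7.9]
orientation: [0.088, 0.031, 0.996, -0.004]
wrist_force: [-15.3, 2.1, 9.4]
finger_gap: 1.001
grip_force: 7.9
```

jog_arm(plan=[1.2,-0.1,0,0,0,0,2.4,-0.2,0,0,0,0,3.6,-0.2,0,0,0,0,4.8,-0.3,0,0,0,0])

```text
time: 18.37
tool_pos: [670.5, -6.2, 7.9]
orientation: [0.088, 0.031, 0.996, -0.004]
wrist_force: [-15.9, 0.5, 8.5]
finger_gap: 1.004
grip_force: 7.9
```

jog_arm(plan=[1.2,-0.1,0,0,0,0,2.4,-0.2,0,0,0,0,3.6,-0.2,0,0,0,0])

```text
time: 18.62
tool_pos: [673.1, -6.4, 7.8]
orientation: [0.087, 0.031, 0.996, -0.003]
wrist_force: [-24.8, 0.7, 17.0]
finger_gap: 0.999
grip_force: 12.3
```

jog_arm(plan=[1,0,0,0,0,0,2,-0.1,0,0,0,0,3,-0.2,0,0,0,0,4,-0.3,0,0,0,0])

```text
time: 18.95
tool_pos: [673.2, -6.4, 7.1]
orientation: [0.083, 0.031, 0.996, -0.002]
wrist_force: [-40.2, 3.8, 29.4]
finger_gap: 0.997
grip_force: 20.1
```

```bash
python3 st.py
```

```text
18.95 [673.2  -6.4   7.1] row [-71.   1.]
toolx [-0.984  0.061 -0.166] y [0.062 0.998 0.001] yaw of y-line deg -3.55 z [ 0.166 -0.01  -0.986] [-0.57  0.79  0.72  1.83 -0.84  0.66  2.14]
```

jog_arm(plan=[-3,0.2,0,0,0,0,-6,0.4,0,0,0,0,-10,0.6,0,0,0,0,-20,1.3,0,0,0,0,-40,2.6,0,0,0,0,-70,4.6,0,0,0,0,-100,6.5,10,0,0,0,-130,8.5,30,0,0,0])

```text
time: 19.62
tool_pos: [550.8, 1.2, 38.4]
orientation: [0.091, 0.031, 0.995, -0.005]
wrist_force: [0.1, 0.9, 1.0]
finger_gap: 1.0
grip_force: 0.0
```

jog_arm(plan=[-10,0,40,0,0,0,-15,0,80,0,0,0,-20,0,120,0,0,0,-20,0,160,0,0,0,-30,0,200,0,0,0,-50,0,240,0,0,0,-80,0,270,0,0,0,-110,0,290,0,0,0])

```text
time: 20.28
tool_pos: [475.8, 10.0, 287.9]
orientation: [0.077, 0.027, 0.997, -0.001]
wrist_force: [-1.3, 2.2, 0.0]
finger_gap: 0.997
grip_force: 0.0
```

```bash
python3 - <<'E'
from rig import imaging
import cv2
b=imaging.snapshot("top")[85:245,185:425]
cv2.imwrite("pics/t6.png",cv2.resize(b,(800,533),interpolation=cv2.INTER_CUBIC))
E
```

```text
(no output)
```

View pics/t6.png

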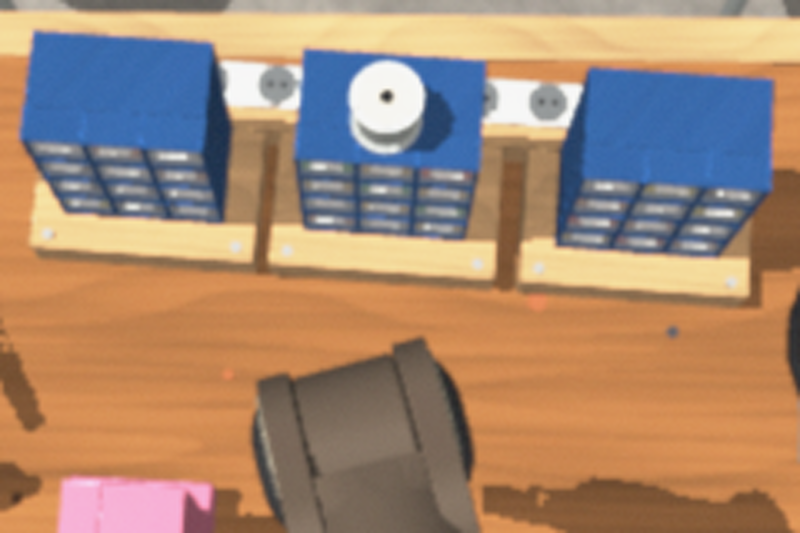

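```bash
python3 - <<'E'
from h import *
import cv2
for k,(x,y) in dict(nLo=(32,243),nLi=(254,262),FL=(268,264),FR=(497,279),nRi=(520,284),nRo=(748,297)).items():
    w=ray("top",(x/3.3333+185,y/3.3333+85),45);print(k,row(w).round(1))
a=imaging.snapshot("scene")[40:340,100:340];cv2.imwrite("pics/s6.png",cv2.resize(a,(480*1,600),interpolation=cv2.INTER_CUBIC))
E
```

```text
nLo [-61.6 330.5]
nLi [-63.9 122.9]
FL [-64.8 109.8]
FR [ -62.7 -101.7]
nRi [ -65.8 -123. ]
nRo [ -61.9 -331.2]
```

View pics/s6.png

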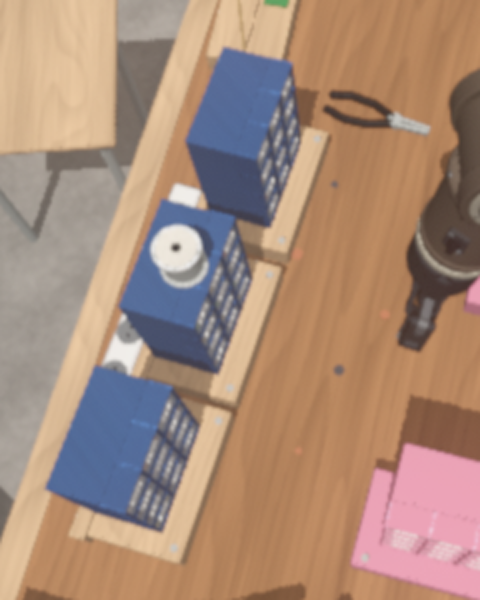

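The scene view shows the three board fronts in one line, the reel standing at (178,250), the pliers where they were at (375,110), and the hand clear at (415,330). Handing in.

```bash
python3 -c "
from rig import close_job
print(close_job())"
```

```text
the job is handed in; nothing more can be done
None
```

The cabinet is pushed home square against the rail, about 4 mm left of centre in its gap, with the reel still standing and the hand clear, and the job is handed in at about 20 s on the clock.

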